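Load a rechargeable cell into the sprung bay of a charger

ROBOT

A 7-joint arm with a two-finger parallel gripper is mounted at the origin on a cart in front of the work surface, level with it; the furniture and walls round the work are solid. World frame = base frame: x ahead of the robot, y to its left, z up, the work surface at z = 0. Lengths are in m, angles in degrees, forces in N, time in s.
With the tool pointing down it reaches from about 0.425 to 0.875 m from the base axis. Payload 4.7 kg.
Tool frame: the origin (TCP) lies at the very end of the fingers, on their centre line; the grasp point (between the pads) lies 19 mm behind it; z points along the fingers, y is the line along which they close (so a half turn about z gives the same grasp; the last joint's range is limited). The gripper opens to 87 mm and grips with 3 to 60 N. Pads are 19 mm wide; open, the fingers measure 117 mm over their backs; the gripper's body (75 mm by 190 mm) begins 51 mm behind the grasp point.
Start: joints at [75.522, 18.392, -4.016, 83.108, 1.295, 78.541, -3.26], TCP at [0.171, -0.627, 0.223] pointing down, gripper open.
Joint ranges: [-163.93, 163.93], [-17.29, 119.83], [-79.2, 71.16], [3.27, 140.29], [-89.18, 269.18], [5.43, 117.66], [-154.24, 154.24]. Speed limits (degrees/s): [147.25, 147.25, 180, 180, 180, 180, 180].

INTERFACE

Orientations are given as [roll, pitch, yaw] about the fixed x, y, z axes, in that order (R = Rz(yaw) Ry(pitch) Rx(roll)).
In Python, from cell import get_obs, eyes, env gives the robot as it stands.
- The arm moves only by the tool servo_tool, never from a script. Its argument "series" is a list that holds one entry, the list of rows, each a list of 7 numbers: the shift along the tool's x, y, z in units of 300 mm (1.0 is 300 mm), then the turn, a rotation vector about the tool's x, y, z in units of pi rad (1.0 is pi rad), then the opening, from 0 (shut) to 1 (fully open). In form: [[[tx, ty, tz, wx, wy, wz, gripper], ...]]. A call has 1 to 12 rows; each row is the pose to reach, as a shift and turn from the pose commanded when the call began, along the tool's axes at that moment, turning the shorter way round; what a row does not reach only later rows make up. A row lasts 1/12 s, in which the tool goes at most 41.7 mm and 7.16 degrees, less where a joint would pass 70% of its speed; a pose out of reach is approached as far as the arm can. A call with a number of a shift or a turn outside -1 to 1 is refused whole. A call with a gripper value outside its range is refused whole. The fingers move at their own pace and stop on an object; "grip_force" is the grip in N (left out, the last holds). Time passes only in rows, so rows that repeat a pose let the fingers close. It gives the time, the measured TCP pose, the force, the opening and the grip force at its end, in the units of the state.
- get_obs(): the state, without advancing time (a new reading comes with each control period).
- eyes.read_camera(name): name is "scene" or "top" or "wrist"; returns a dict with "frame" (420x560x3 uint8, red, green, blue), "depth" (420x560 float32, m along the optical axis (not along the pixel's ray), 0 where there is no reading), "fx", "fy", "cx", "cy" (pixels), "origin" and "rotation" of the camera in the world; the wrist camera has in their place "mount" (4x4, takes a point from camera to tool coordinates, whose origin is the TCP and whose axes are the flange's). Camera axes: x right, y down, z forward; pixel columns grow to the right and rows downward; lengths in m; the calibration is good to about 2 mm. A picture is of the moment at which its call begins: read the wrist's pose just before it.
- env.sign_off(): hands the job in; it is judged then, once.
The state is a dict: "time_s": time; "qpos": joint angles; "joint_velocities": joint speeds; "effort": joint torques, N m; "tool_pos": TCP position; "tool_rot": TCP orientation; "force": force on the tool from outside, world axes, zero at the start; "wrist_torque": the same for the moment, N m; "grip_width": finger opening in m; "grasp_force": force on a finger pad.
Only numpy, scipy, OpenCV 4.12 (cv2) and the standard library are available. Lean on these libraries where they do the work, as an engineer would, in place of code of your own. Each camera call takes 0.05 s, during which the arm holds its last target. There are 200 camera calls.

TASK

Put the blue rechargeable cell into the charger's bay: with the button end held up, slip its flat end in under the keeper and push the spring contact back, then tip the button end down in front of the fixed contact so that the cell lies level, fully home and held by the spring. Do it gently, since hard pushing (about 20 N) ruins the contacts, and leave the vial, the small carton and the ointment tube where they are.

Things in the scene. Friction and masses are not known exactly. Their poses are not given: they have to be found in the camera images.
- cell: Blue cylinder with a white band near one end and a small steel button on that end. Sleeve 26 mm diameter, 66 mm long; the button (10 mm diameter) adds 2 mm, 68 mm over all. About 90 g (varies). Origin on the axis at mid-length of the sleeve; +x runs along the axis to the button end. It lies level in the stand, its axis 32 mm above the worktop.
- cell_button (a point): Tip of the cell's button, on its axis, 35 mm from the cell's origin.
- cell_flat (a point): Centre of the cell's flat end, 33 mm from the cell's origin.
- cell_stand: Fixed white stand, 70 x 50 mm plate 6 mm thick with two V saddles 6 mm thick, 27 mm either side of its middle along its x axis, reaching 29 mm up; between them (about 48 mm) the fingers can go down beside the cell to 6 mm above the worktop. Origin at the centre of its underside; its x axis lies along the cell, button end to +x.
- charger: Fixed white base plate 150 (x) x 86 (y) x 10 mm; origin at the centre of its underside, x along the bay toward the fixed contact, z up. On it, centred in y, a grey bay block clamped at an offset m of -7 to +7 mm along x: m differs each time and is NOT reported; find it by feel or sight. Seated, the cell is level, axis 37 mm above the worktop, origin at x = 8 mm + m.
- contact_nominal (a point): Where the fixed contact's face is if m = 0 (true place: m further along x): x = +43 mm, at the seated cell's axis height. The wall is a post 20 mm wide (narrower than the cell, so fingers pass either side), 6 mm thick, its top 40 mm above the worktop. The cell's button rests on its face.
- plate_nominal (a point): Where the free face of the steel spring plate is if m = 0 (true: + m): x = -19 mm. Plate 28 mm wide, from 25 to 52 mm above the worktop; pushed toward -x it gives 3 N at first, then 0.6 N per mm, to a hard stop at 11.8 mm. Back 6 mm when the cell is seated; it must be held back 9 to 11.5 mm by the flat end's upper edge (about 9 N) while the button end tips down past the wall.
- keeper_nominal (a point): Middle of the keeper's front edge, on its underside, if m = 0 (true: + m): x = -20 mm, 55 mm above the worktop; the keeper, a 3 mm roof, runs from here toward -x with cheeks 30 mm apart below it. The cell's flat end fits under it when tilted 15 to 28 degrees, button end up, and lies about 5 mm under it when seated.
- floor_nominal (a point): Point on the bay floor, 24 mm above the worktop, under the seated cell's middle if m = 0 (true: + m). The floor is a pedestal 22 mm wide with a 3 mm ridge along each edge (18 mm apart) over the 30 mm next to the fixed contact; they centre the cell. From the keeper's front edge on, both sides are open for fingers down to the base plate, 10 mm above the worktop.
- vial_blue: Bystander: loose vial with a blue cap, 21 mm diameter, 38 mm high, origin at the centre of its underside.
- small_carton: Bystander: loose small closed grey-white carton, 43 x 58 x 41 mm, origin at the centre of its underside.
- red_tube: Bystander: loose white ointment tube with a dark red cap, lying, 21 x 64 x 13 mm, origin at the centre of its underside.
Mind the look-alikes: they are no part of the job. There is more than one size of the cell; the job needs the largest.

How it is judged (in metres and radians):
On the way:
1. the cell's flat end is in the spring end of the bay, pressing on the spring contact, with the button end at least 6 degrees higher (x of cell_flat in the frame of charger between -0.045 and -0.008 m and y of cell_flat in the frame of charger between -0.005 and 0.005 m and z of cell_flat in the frame of charger between 0.028 and 0.046 m and angle between cell's own x axis and vertical below 1.4658 rad and contact force between cell and charger above 3 N), for 0.1 s.
At the end, for the whole second after the job is handed in: The cell lies released and at rest in the bay, flat end to the spring, button to the fixed contact: both ends' centres 37 mm above the charger's underside within 2.5 mm, within 3.5 mm of the bay's middle line, and along the bay where the block's +-7 mm setting puts them (within 4 mm) (x of cell_button in the frame of charger between 0.032 and 0.054 m and y of cell_button in the frame of charger between -0.0035 and 0.0035 m and z of cell_button in the frame of charger between 0.0345 and 0.0395 m and x of cell_flat in the frame of charger between -0.036 and -0.014 m and y of cell_flat in the frame of charger between -0.0035 and 0.0035 m and z of cell_flat in the frame of charger between 0.0345 and 0.0395 m and linear speed of cell below 0.01 m/s and contact force between cell and the fingers below 0.1 N); the robot touches nothing.
It fails at once if anything presses on the charger or its contacts with more than 20 N (contact force between anything else and charger above 20 N).
It fails at once if the blue-capped vial is moved more than 20 mm (distance of vial_blue from where it was at the start of the episode above 0.02 m).
It fails at once if the small carton is moved more than 20 mm (distance of small_carton from where it was at the start of the episode above 0.02 m).
It fails at once if the ointment tube is moved more than 20 mm (distance of red_tube from where it was at the start of the episode above 0.02 m).
It also fails if it takes over 58 s, if anything falls off the work surface, if the arm or the gripper's body presses on something with over 40 N, if the wrist force passes 120 N, or if a joint passes its speed limit or range.

## Working session

There is one attempt and no reset: what is moved stays moved. The work goes in short steps, Python scripts to look and compute and a tool call to move; the robot and the scene stay as the last step left them, time stands still between calls to the robot, and variables do not carry over. Pictures are saved under pics/ and viewed, at most 10 in all, crops included, and the job is handed in when it is done.

Besides the shell and the picture viewer there is one more tool, called after ">>>" as name(argument=value, ...) on one line, values as JSON. servo_tool: Moves the arm, as the interface text tells. Shifts and turns lie within -1 to 1; 1 stands for 300 mm of shift or pi rad of turn. Its arguments: {"type":"object","properties":{"series":{"type":"array"},"grip_force":{"type":"number"}},"required":["series"]}

```bash
mkdir -p pics; ls
python3 - <<'E'
from cell import get_obs, eyes, env
import cv2,numpy as np,pickle
o=get_obs();print(o)
for n in("top","scene"):
    c=eyes.read_camera(n);pickle.dump(c,open(n+".pkl","wb"))
    cv2.imwrite(f"pics/{n}1.png",c["frame"][:,:,::-1]);print(n,c["fx"],c["cx"],c["cy"],c["origin"],c["rotation"])
E
```

```text
pics
{'time_s': 0.0, 'qpos': array([75.52244986, 18.43875705, -4.01440314, 83.17479852,  1.29561429,
       78.53899008, -3.25879673]), 'joint_velocities': array([-0.03840198, -0.07072251, -0.01518626,  0.04044425, -0.07571937,
       -0.01585101,  0.00647518]), 'effort': array([ 3.32552527e-04, -4.91289711e+01, -4.03802879e-01, -3.12531173e+01,
       -6.38128188e-02,  4.37797525e-02,  1.57414393e-04]), 'tool_pos': array([ 0.17115088, -0.62650113,  0.22146568]), 'tool_rot': array([-1.79892724e+02,  6.61539753e-03,  1.52875588e+01]), 'force': array([-0.43749494,  0.6083416 ,  0.30685246]), 'wrist_torque': array([-0.09473133,  0.02264084, -0.02499821]), 'grasp_force': 0.0, 'grip_width': 0.08702154869980003}
top 404.33805078342294 283.39817373434175 208.54780336761706 [ 0.47406181 -0.09185503  0.93001891] [-176.64286379    1.55937241  -91.29110723]
scene 452.6896056548228 277.71846727502634 204.44094317890662 [-0.02362095 -0.48131865  0.57962733] [-125.75978298    0.56885324  -54.28295858]
```

View pics/top1.png

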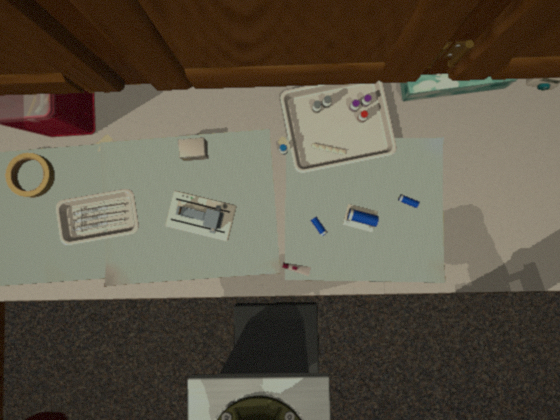

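View pics/scene1.png

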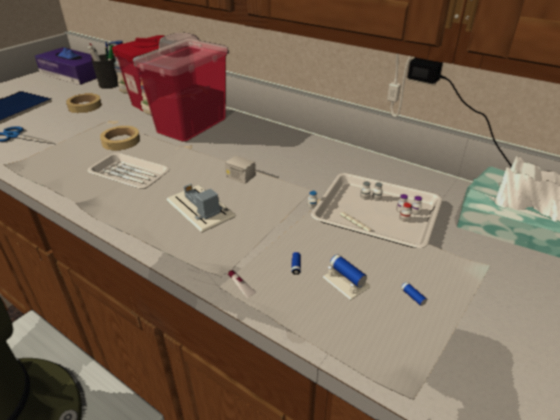

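The top view shows the large cell in its stand at about (363,218) and the charger at (202,216). The vial is at (283,147), the carton at (192,148) and the tube at (295,267). The two smaller cells are look-alikes.

```bash
cat > h.py <<'E'
import numpy as np,cv2,pickle
from scipy.spatial.transform import Rotation as Ro
def R(e): return Ro.from_euler('xyz',e,degrees=True).as_matrix()
def pose(c,o=None):
    if 'mount' in c:
        T=np.eye(4);T[:3,:3]=R(o['tool_rot']);T[:3,3]=o['tool_pos'];T=T@np.array(c['mount']);return T[:3,:3],T[:3,3]
    r=np.array(c['rotation']);return (R(r) if r.ndim==1 else r),np.array(c['origin'])
def cloud(c,o=None):
    r,t=pose(c,o);d=c['depth'];v,u=np.mgrid[:d.shape[0],:d.shape[1]]
    p=np.stack([(u-c['cx'])/c['fx']*d,(v-c['cy'])/c['fy']*d,d],-1)
    return p@r.T+t
def plane(c,u,v,z,o=None):
    r,t=pose(c,o);k=r@np.array([(u-c['cx'])/c['fx'],(v-c['cy'])/c['fy'],1.]);return t+k*(z-t[2])/k[2]
E
python3 - <<'E'
from h import *
ims=[]
for n,b in(("top",(330,190,60,50)),("top",(155,180,90,68))):
    c=pickle.load(open(n+".pkl","rb"));P=cloud(c)
    x,y,w,h=b
    ims.append(cv2.resize(c["frame"][y:y+h,x:x+w,::-1],(390,300),interpolation=cv2.INTER_CUBIC))
cv2.imwrite("pics/crop1.png",np.hstack(ims))
for n in("top","scene"):
    c=pickle.load(open(n+".pkl","rb"));P=cloud(c);f=cv2.cvtColor(c["frame"],cv2.COLOR_RGB2HSV)
    m=cv2.inRange(f,(105,120,40),(130,255,255))
    N,l,s,ce=cv2.connectedComponentsWithStats(m)
    for i in range(1,N):
        if s[i,4]>15:
            q=P[l==i]; print(n,s[i],ce[i].round(1),np.median(q,0).round(4),q[:,2].max().round(4),cv2.minAreaRect(np.argwhere(l==i)[:,::-1].astype(np.float32)))
    if n=="top":
        for (u,v) in((172,195),(228,236),(202,216),(345,225),(260,250),(283,147),(192,148),(295,267)): print(u,v,P[v,u].round(4))
E
```

```text
top [402 196  17  11 101] [409.9 201.4] [ 0.5379 -0.3529  0.0168] 0.0219 ((410.0, 201.5), (15.969799041748047, 6.127946376800537), 21.801410675048828)
top [352 211  26  15 249] [364.9 218. ] [ 0.5016 -0.2463  0.0435] 0.93 ((364.9339599609375, 217.9811248779297), (24.862258911132812, 10.164680480957031), 15.945395469665527)
top [311 218  14  16  95] [317.8 225.1] [ 0.4892 -0.1452  0.0176] 0.0211 ((317.80767822265625, 224.96153259277344), (16.36365509033203, 5.824352264404297), 56.3099365234375)
172 195 [5.670e-01 1.907e-01 3.000e-04]
228 236 [0.469  0.0595 0.0112]
202 216 [0.5153 0.1154 0.0246]
345 225 [ 0.488  -0.2079  0.0009]
260 250 [ 0.4353 -0.0121  0.0019]
283 147 [ 0.6641 -0.071   0.0398]
192 148 [0.6669 0.1321 0.0428]
295 267 [ 0.3957 -0.0913  0.0102]
scene [ 58  49  18   9 105] [66.5 53.5] [0.8568 1.0873 0.0772] 0.5796 ((66.84615325927734, 53.26923370361328), (16.669872283935547, 8.040761947631836), 11.309932708740234)
scene [  0  93  47  26 638] [ 17.6 103.3] [0.5892 0.9733 0.0109] 0.5796 ((19.922420501708984, 100.8189697265625), (17.463756561279297, 50.15906524658203), 66.80140686035156)
scene [292 253   8  13  95] [295.7 259.4] [ 0.4872 -0.1469  0.0163] 0.0203 ((295.5, 259.0), (12.0, 7.0), 90.0)
scene [334 257  30  28 390] [347.7 270.1] [ 0.4947 -0.2479  0.0416] 0.5796 ((347.56134033203125, 269.97027587890625), (30.851364135742188, 13.16975212097168), 37.5685920715332)
scene [404 285  21  19 181] [413.9 293.5] [ 0.5336 -0.3543  0.0155] 0.5796 ((413.6802978515625, 293.4836120605469), (21.89430809020996, 8.322397232055664), 39.80556869506836)
```

View pics/crop1.png

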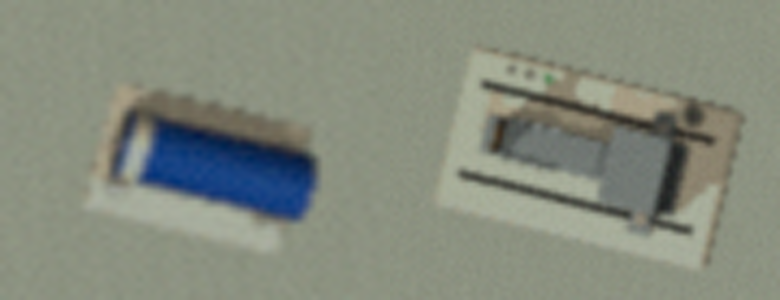

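The crops show the cell's white band and button end at image left. In the charger, the fixed contact is also on the left and the keeper on the right. The plate corners are roughly (174.6,190.9), (236.5,205.4), (227.7,240.8) and (166.5,226.5).

Run:
```python
from h import *
from cell import eyes,get_obs
c=pickle.load(open("top.pkl","rb"))
k=np.array([plane(c,u,v,.01) for u,v in((174.6,190.9),(236.5,205.4),(227.7,240.8),(166.5,226.5))])
print(k.round(4),k.mean(0)); e=(k[0]-k[1]+k[3]-k[2])/2;print("len",np.linalg.norm(e),"yaw",np.degrees(np.arctan2(e[1],e[0])), "wid",np.linalg.norm(k[0]-k[3]))
f=cv2.cvtColor(c["frame"],cv2.COLOR_RGB2HSV);m=cv2.inRange(f,(105,120,40),(130,255,255));m[:,:352]=0;m[:,380:]=0;m[:205]=0
q=np.array([plane(c,u,v,.04)[:2] for v,u in np.argwhere(m)]);w,V=np.linalg.eigh(np.cov(q.T));a=V[:,1];print("cell",q.mean(0),np.degrees(np.arctan2(a[1],a[0])),np.sqrt(w*12))
w=eyes.read_camera("wrist");print(np.array(w["mount"]).round(4).tolist(),w["fx"])
o=get_obs();T=R(o['tool_rot']);g=np.array([q.mean(0)[0],q.mean(0)[1],.16]);print((T.T@(g-o['tool_pos']))/.3)
```

```text
[[0.5753 0.1816 0.01  ]
 [0.5384 0.0391 0.01  ]
 [0.4581 0.0605 0.01  ]
 [0.4939 0.2009 0.01  ]] [0.51642435 0.1205384  0.01      ]
len 0.1460217292362876 yaw 75.5819365810617 wid 0.08373479765018764
cell [ 0.50177322 -0.2468406 ] 73.44607789860662 [0.02195638 0.05411838]
[[-0.0003, -0.9579, -0.287, 0.0778], [1.0, -0.0005, 0.0008, 0.0], [-0.0009, -0.287, 0.9579, -0.1618], [0.0, 0.0, 0.0, 1.0]] 310.5657055331113
[ 1.39669347 -0.93034962  0.20701446]
```

>>> servo_tool(series=[[[0.95,-0.63,0.0,0,0,-0.323,0.6],[0.95,-0.63,0.0,0,0,-0.323,0.6],[0.95,-0.63,0.0,0,0,-0.323,0.6],[0.95,-0.63,0.0,0,0,-0.323,0.6],[0.95,-0.63,0.0,0,0,-0.323,0.6],[0.95,-0.63,0.0,0,0,-0.323,0.6],[0.95,-0.63,0.0,0,0,-0.323,0.6],[0.95,-0.63,0.0,0,0,-0.323,0.6],[0.95,-0.63,0.0,0,0,-0.323,0.6],[0.95,-0.63,0.0,0,0,-0.323,0.6],[0.95,-0.63,0.0,0,0,-0.323,0.6],[0.95,-0.63,0.0,0,0,-0.323,0.6]]], grip_force=30)

```text
time_s: 1.15
tool_pos: [0.3951, -0.371, 0.2223]
tool_rot: [-180.0, 0.0, 73.3]
force: [-0.7, -0.4, -0.4]
grip_width: 0.0523
grasp_force: 0.0
```

>>> servo_tool(series=[[[0.512,0.222,0.133,0,0,0,0.6],[0.512,0.222,0.133,0,0,0,0.6],[0.512,0.222,0.133,0,0,0,0.6],[0.512,0.222,0.133,0,0,0,0.6],[0.512,0.222,0.133,0,0,0,0.6],[0.512,0.222,0.133,0,0,0,0.6],[0.512,0.222,0.133,0,0,0,0.6],[0.512,0.222,0.133,0,0,0,0.6]]])

```text
time_s: 1.82
tool_pos: [0.5027, -0.2444, 0.1827]
tool_rot: [-180.0, 0.1, 73.2]
force: [-1.5, -0.4, -0.0]
grip_width: 0.0524
grasp_force: 0.0
```

```bash
cat > look.py <<'E'
import sys
from h import *
from cell import get_obs,eyes
o=get_obs();c=eyes.read_camera("wrist");n=sys.argv[1]
pickle.dump((c,o),open(n+".pkl","wb"));cv2.imwrite(f"pics/{n}.png",c["frame"][:,:,::-1])
print(o['time_s'],o['tool_pos'],o['tool_rot'],o['force'])
E
python3 look.py w1
python3 - <<'E'
from h import *
c,o=pickle.load(open("w1.pkl","rb"))
f=cv2.cvtColor(c["frame"],cv2.COLOR_RGB2HSV);m=cv2.inRange(f,(105,120,40),(130,255,255))
N,l,s,ce=cv2.connectedComponentsWithStats(m);i=1+np.argmax(s[1:,4]);print(s[i])
q=np.array([plane(c,u,v,.035,o)[:2] for v,u in np.argwhere(l==i)]);r=cv2.minAreaRect(q.astype(np.float32)*1000);print(r)
E
```

```text
1.8167 [ 0.50268881 -0.24439505  0.18267715] [-1.79979999e+02  7.74003997e-02  7.31623760e+01] [-1.51306521 -0.41579318 -0.04362467]
[ 262  175   22   54 1070]
((499.9716796875, -248.1456756591797), (56.61531448364258, 21.09193992614746), 73.65625)
```

View pics/w1.png

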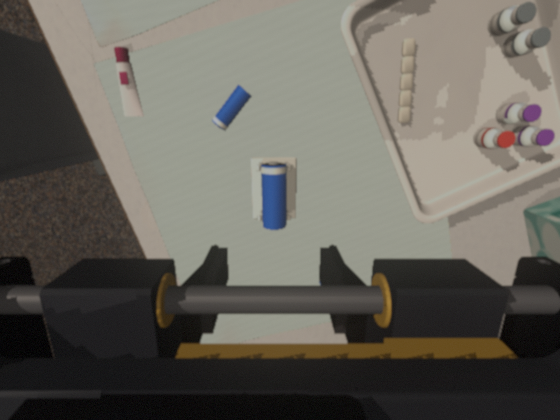

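The wrist view shows the cell at (274,200), lined up under the finger centre line near column 273. Going down to grip it.

>>> servo_tool(series=[[[0.003,-0.004,0.5,0,0,-0.002,0.6],[0.003,-0.004,0.5,0,0,-0.002,0.6],[0.003,-0.004,0.5,0,0,-0.002,0.6],[0.003,-0.004,0.5,0,0,-0.002,0.6],[0.003,-0.004,0.566,0,0,-0.002,0.6],[0.003,-0.004,0.566,0,0,-0.002,0.6],[0.003,-0.004,0.566,0,0,-0.002,0.6],[0.003,-0.004,0.566,0,0,-0.002,0.25],[0.003,-0.004,0.566,0,0,-0.002,0.2],[0.003,-0.004,0.566,0,0,-0.002,0.1],[0.003,-0.004,0.566,0,0,-0.002,0.1],[0.003,-0.004,0.566,0,0,-0.002,0.1]]], grip_force=30)

```text
time_s: 2.87
tool_pos: [0.5037, -0.2405, 0.0138]
tool_rot: [179.9, 0.0, 73.8]
force: [0.6, 0.3, 0.4]
grip_width: 0.0266
grasp_force: 1.0
```

>>> servo_tool(series=[[[0,0,0,0,0,0,0.1],[0,0,0,0,0,0,0.1],[0,0,0,0,0,0,0.1]]])

```text
time_s: 3.12
tool_pos: [0.5042, -0.2406, 0.0137]
tool_rot: [179.9, 0.0, 73.8]
force: [0.1, 0.0, 5.0]
grip_width: 0.0249
grasp_force: 30.0
```

>>> servo_tool(series=[[[0,0,-0.1,0,0,0,0.1],[0,0,-0.2,0,0,0,0.1],[0,0,-0.3,0,0,0,0.1],[0,0,-0.4,0,0,0,0.1],[0,0,-0.5,0,0,0,0.1],[0.1,-0.03,-0.556,0,0,-0.01,0.1],[0.2,-0.06,-0.556,0,0,-0.01,0.1],[0.3,-0.09,-0.556,0,0,-0.01,0.1],[0.4,-0.12,-0.556,0,0,-0.01,0.1],[0.5,-0.15,-0.556,0,0,-0.01,0.1],[0.6,-0.18,-0.556,0,0,-0.01,0.1],[0.7,-0.21,-0.556,0,0,-0.01,0.1]]])

```text
time_s: 4.12
tool_pos: [0.5001, -0.0194, 0.1789]
tool_rot: [-179.9, 0.0, 75.6]
force: [0.2, -0.2, -0.6]
grip_width: 0.0252
grasp_force: 30.0
```

>>> servo_tool(series=[[[0.1,-0.03,0,0,0,0,0.1],[0.2,-0.06,0,0,0,0,0.1],[0.266,-0.08,0,0,0,0,0.1],[0.266,-0.08,0,0,0,0,0.1],[0.266,-0.08,0,0,0,0,0.1],[0.266,-0.08,0,0,0,0,0.1],[0.266,-0.08,0,0,0,0,0.1]]])

```text
time_s: 4.7
tool_pos: [0.4977, 0.0607, 0.1792]
tool_rot: [-179.9, 0.1, 75.5]
force: [-0.2, -1.2, -0.2]
grip_width: 0.0257
grasp_force: 30.0
```

```bash
python3 look.py w2
```

```text
4.7 [0.49772824 0.06070517 0.1791595 ] [-1.79947379e+02  5.21390988e-02  7.54567768e+01] [-0.15153348 -1.20418269 -0.15913368]
```

View pics/w2.png

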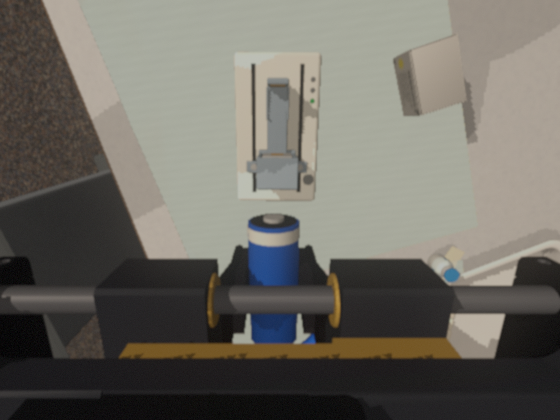

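The wrist view shows the cell in hand (button at (273,218)). The charger ahead has the post near (278,84) and the keeper's front edge near row 155. I'll enlarge this area to measure it.

Run:
```python
from h import *
c,o=pickle.load(open("w2.pkl","rb"))
im=c["frame"][45:205,225:330,::-1];cv2.imwrite("pics/crop2.png",cv2.resize(im,None,fx=3.7,fy=3.7,interpolation=cv2.INTER_CUBIC))
Tm=R(o['tool_rot']);tp=np.array(o['tool_pos'])
f=cv2.cvtColor(c["frame"],cv2.COLOR_RGB2HSV);m=cv2.inRange(f,(105,120,40),(130,255,255))
for v in range(246,262,4):
    u=np.where(m[v,240:310])[0]+240
    a,b=[Tm.T@(plane(c,x,v,.198,o)-tp) for x in(u.min()-.5,u.max()+.5)];print("cell",v,u.min(),u.max(),(a[:2]*1e3).round(1),(b[:2]*1e3).round(1))
P=(cloud(c,o)-tp)@Tm   # tool frame
for v in range(70,190,6): print(v,[(round(P[v,u,0]*1e3),round(o['tool_pos'][2]*1e3-P[v,u,2]*1e3)) for u in(262,270,277,284,292)])
```

```text
cell 246 249 296 [ 17.6 -13.1] [17.6 10.7]
cell 250 248 297 [ 15.5 -13.7] [15.5 11.3]
cell 254 248 297 [ 13.3 -13.7] [13.3 11.3]
cell 258 248 297 [ 11.1 -13.8] [11.1 11.4]
70 [(124, 9), (124, 10), (124, 10), (124, 9), (124, 9)]
76 [(119, 9), (118, 10), (118, 10), (119, 9), (118, 10)]
82 [(113, 10), (110, 38), (110, 40), (110, 41), (113, 9)]
88 [(107, 10), (106, 25), (106, 24), (106, 23), (108, 8)]
94 [(102, 11), (101, 22), (101, 23), (101, 22), (102, 9)]
100 [(96, 10), (95, 25), (96, 23), (95, 24), (96, 9)]
106 [(91, 9), (90, 23), (90, 23), (90, 24), (91, 10)]
112 [(85, 9), (84, 23), (84, 24), (84, 24), (85, 9)]
118 [(79, 11), (79, 24), (79, 22), (79, 25), (79, 8)]
124 [(73, 10), (73, 24), (73, 25), (73, 23), (73, 9)]
130 [(67, 11), (68, 24), (68, 23), (68, 23), (67, 9)]
136 [(61, 11), (62, 23), (62, 22), (62, 22), (61, 8)]
142 [(55, 10), (56, 24), (56, 22), (56, 24), (55, 11)]
148 [(49, 9), (50, 23), (50, 26), (50, 24), (49, 9)]
154 [(44, 18), (46, 42), (46, 43), (46, 42), (45, 28)]
160 [(42, 57), (42, 58), (42, 58), (42, 57), (42, 58)]
166 [(37, 57), (37, 57), (37, 57), (37, 57), (37, 58)]
172 [(32, 59), (31, 57), (31, 57), (31, 57), (31, 58)]
178 [(26, 59), (26, 58), (26, 58), (26, 58), (26, 58)]
184 [(20, 57), (20, 58), (20, 57), (20, 57), (20, 57)]
```

View pics/crop2.png

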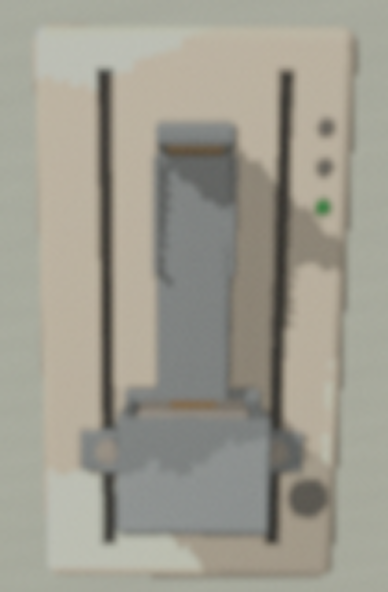

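The crop shows, in full-image pixels, the post's top face over rows 78.5–84.2 centred at column 278.2. The keeper's front edge is at row ~157.5, centred at column 277.7, and the copper contact lies just below the post. Next I'll compute tool-frame positions.

Run:
```python
from h import *
c,o=pickle.load(open("w2.pkl","rb"));Tm=R(o['tool_rot']);tp=np.array(o['tool_pos'])
C=lambda x,y,z:((Tm.T@(plane(c,225+(x+.5)/3.7-.5,45+(y+.5)/3.7-.5,z,o)-tp))[:2]*1e3).round(1)
for n,a in dict(postL=(158,145,.04),postR=(237,145,.04),kFL=(117,417,.058),kFR=(273,417,.058),kBL=(119,533,.058),kBR=(268,533,.058),pedL=(158,350,.024),pedR=(231,350,.024),TL=(36,28,.01),TR=(355,33,.01),BR=(330,575,.01),BL=(49,570,.01),rLt=(104,72,.01),rRt=(286,72,.01),rLb=(108,540,.01),rRb=(272,540,.01)).items(): print(n,C(*a))
```

```text
postL [108.3  -6.3]
postR [108.3  13. ]
kFL [ 44.8 -16.3]
kFR [44.8 21.8]
kBL [ 15.9 -16.3]
kBR [15.9 21.2]
pedL [58.7 -6.9]
pedR [58.7 12.8]
TL [139.6 -38.4]
TR [138.4  44.7]
BR [-7.5 43.6]
BL [ -5.9 -39.9]
rLt [129.1 -20.9]
rRt [129.1  27. ]
rLb [  3.2 -22.2]
rRb [ 3.2 26.1]
```

>>> servo_tool(series=[[[0.1,0.005,0.0,0,0.03,0.003,0.1],[0.2,0.01,0.05,0,0.06,0.003,0.1],[0.3,0.0147,0.1,0,0.09,0.003,0.1],[0.337,0.0147,0.2,0,0.111,0.003,0.1],[0.337,0.0147,0.288,0,0.111,0.003,0.1],[0.337,0.0147,0.288,0,0.111,0.003,0.1],[0.337,0.0147,0.288,0,0.111,0.003,0.1],[0.337,0.0147,0.288,0,0.111,0.003,0.1],[0.337,0.0147,0.288,0,0.111,0.003,0.1],[0.337,0.0147,0.288,0,0.111,0.003,0.1]]])

```text
time_s: 5.58
tool_pos: [0.5289, 0.1593, 0.0951]
tool_rot: [179.9, -20.0, 75.1]
force: [-0.0, 0.5, -1.0]
grip_width: 0.0249
grasp_force: 30.0
```

```bash
cat > st.py <<'E'
from h import *
from cell import get_obs
c,o=pickle.load(open("w2.pkl","rb"));Tm=R(o['tool_rot']);tp=np.array(o['tool_pos'])
b=tp+Tm@np.array([.065,.0041,0]);b[2]=0
ya=np.radians(74.95);ex=np.array([np.cos(ya),np.sin(ya),0]);ey=np.array([-ex[1],ex[0],0])
g=get_obs();T=R(g['tool_rot']);cell=g['tool_pos']+T@np.array([-.003,0,-.0183]);d=cell-b
ax=T[:,0];F=np.array(g['force'])
print("t",g['time_s'],"cell bay x,y,z mm",(np.array([d@ex,d@ey,cell[2]])*1e3).round(2),"tilt",np.degrees(np.arcsin(ax[2])).round(2),"yawerr",np.degrees(np.arctan2(ax@ey,ax@ex)).round(2),"roll",np.degrees(np.arcsin(T[2,1])).round(2),"F bay",(np.array([F@ex,F@ey,F[2]])).round(2),"grip",g['grip_width'])
up=cell-.033*ax-.013*T[:,2]; up=(up-b); lo=(cell-.033*ax+.013*T[:,2]-b);print("upper edge",(up@ex*1e3).round(2),(up[2]*1e3).round(2),"lower z",(lo[2]*1e3).round(2))
E
python3 st.py; python3 look.py w3
```

```text
t 5.5833 cell bay x,y,z mm [ 29.16  -0.95 111.31] tilt 20.0 yawerr 0.15 roll 0.1 F bay [ 0.47  0.14 -1.02] grip 0.02488956121398731
upper edge -6.29 112.24 lower z 87.81
5.5833 [0.52887769 0.15927029 0.095139  ] [179.8894707  -19.99522817  75.09590024] [-0.01733188  0.48733665 -1.0153486 ]
```

View pics/w3.png

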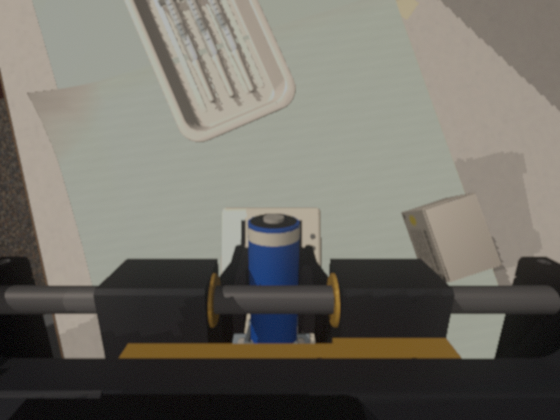

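The front of the charger plate shows at (221,209)–(320,208), behind the held cell. The bay itself is hidden.

Run:
```python
from h import *
c,o=pickle.load(open("w3.pkl","rb"));Tm=R(o['tool_rot']);tp=np.array(o['tool_pos'])
print(c['cx'])
g=cv2.cvtColor(c["frame"],cv2.COLOR_RGB2GRAY).astype(int)
for v in(215,222,230):
    d=np.diff(g[v,205:335]);a=[205+.5+i for i in np.argsort(-abs(d))[:8]];print(v,sorted(a))
    for u in(221.5,320.5,245.5,302.5): print(u,((Tm.T@(plane(c,u,v,.01,o)-tp))*1e3).round(1))
print(g[214,212:330].tolist());print(g[230,212:330].tolist())
```

```text
273.39737244219134
215 [np.float64(258.5), np.float64(259.5), np.float64(285.5), np.float64(286.5), np.float64(287.5), np.float64(317.5), np.float64(318.5), np.float64(320.5)]
221.5 [ -0.3 -45.   90.4]
320.5 [-0.4 39.3 90.5]
245.5 [ -0.4 -24.5  90.4]
302.5 [-0.4 24.  90.5]
222 [np.float64(240.5), np.float64(241.5), np.float64(244.5), np.float64(245.5), np.float64(247.5), np.float64(248.5), np.float64(300.5), np.float64(301.5)]
221.5 [ -5.9 -44.9  88.4]
320.5 [-6.  39.3 88.5]
245.5 [ -6.  -24.5  88.4]
302.5 [-6.  23.9 88.5]
230 [np.float64(240.5), np.float64(241.5), np.float64(243.5), np.float64(244.5), np.float64(245.5), np.float64(300.5), np.float64(301.5), np.float64(302.5)]
221.5 [-12.3 -44.8  86. ]
320.5 [-12.4  39.2  86.2]
245.5 [-12.3 -24.5  86.1]
302.5 [-12.4  23.9  86.1]
[160, 160, 159, 159, 158, 159, 159, 159, 160, 165, 174, 177, 177, 177, 177, 177, 177, 178, 177, 177, 177, 178, 178, 178, 178, 178, 177, 178, 177, 178, 176, 177, 178, 177, 174, 171, 169, 168, 170, 169, 169, 168, 168, 165, 163, 159, 155, 145, 138, 133, 129, 125, 117, 113, 114, 119, 121, 121, 122, 122, 123, 124, 124, 123, 121, 120, 117, 114, 113, 113, 115, 116, 121, 129, 138, 146, 151, 157, 162, 165, 166, 168, 170, 169, 168, 168, 168, 168, 168, 168, 168, 168, 169, 168, 168, 169, 167, 168, 168, 169, 168, 170, 169, 169, 168, 161, 147, 135, 136, 149, 157, 157, 156, 156, 155, 156, 157, 156]
[157, 158, 156, 157, 157, 157, 157, 158, 158, 164, 173, 177, 178, 177, 176, 177, 177, 177, 177, 177, 177, 177, 177, 177, 177, 177, 178, 175, 159, 113, 63, 53, 75, 118, 150, 153, 149, 149, 148, 141, 133, 120, 107, 95, 86, 80, 76, 75, 73, 71, 69, 68, 69, 69, 72, 69, 69, 67, 69, 69, 69, 66, 68, 67, 64, 66, 65, 66, 66, 64, 63, 61, 61, 60, 62, 62, 64, 67, 64, 69, 76, 85, 92, 97, 100, 97, 90, 80, 70, 98, 141, 162, 168, 168, 168, 167, 167, 167, 168, 168, 168, 168, 168, 168, 167, 163, 152, 137, 138, 150, 157, 158, 158, 157, 158, 157, 157, 157]
```

>>> servo_tool(series=[[[-0.02,-0.004,0.044,0,0,0,0.1],[-0.036,-0.004,0.088,0,0,0,0.1],[-0.053,-0.004,0.132,0,0,0,0.1],[-0.065,-0.004,0.16,0,0,0,0.1],[-0.071,-0.004,0.176,0,0,0,0.1],[-0.071,-0.004,0.176,0,0,0,0.1],[-0.071,-0.004,0.176,0,0,0,0.1],[-0.071,-0.004,0.176,0,0,0,0.1],[-0.071,-0.004,0.176,0,0,0,0.1],[-0.071,-0.004,0.176,0,0,0,0.1]]])

```text
time_s: 6.47
tool_pos: [0.5261, 0.1576, 0.037]
tool_rot: [-180.0, -20.0, 75.0]
force: [0.0, 0.7, -0.6]
grip_width: 0.0251
grasp_force: 30.0
```

```bash
python3 st.py
```

```text
t 6.4667 cell bay x,y,z mm [26.85  1.22 53.13] tilt 19.98 yawerr 0.1 roll -0.02 F bay [ 0.73  0.16 -0.65] grip 0.025067113391785342
upper edge -8.61 54.07 lower z 29.63
```

>>> servo_tool(series=[[[-0.0015,0.0015,0.004,0,0,0,0.1],[-0.003,0.003,0.008,0,0,0,0.1],[-0.0046,0.003,0.0125,0,0,0,0.1],[-0.0046,0.003,0.0125,0,0,0,0.1],[-0.0046,0.003,0.0125,0,0,0,0.1],[-0.0046,0.003,0.0125,0,0,0,0.1]]])

```text
time_s: 6.97
tool_pos: [0.5264, 0.1574, 0.0322]
tool_rot: [-179.9, -20.0, 75.0]
force: [1.0, 0.3, -0.6]
grip_width: 0.0251
grasp_force: 30.0
```

```bash
python3 st.py
```

```text
t 6.9667 cell bay x,y,z mm [26.69  0.92 48.42] tilt 19.97 yawerr 0.08 roll -0.1 F bay [ 0.51 -0.86 -0.6 ] grip 0.025079076756458537
upper edge -8.77 49.36 lower z 24.92
```

>>> servo_tool(series=[[[-0.005,0.002,-0.0018,0,0,0,0.1],[-0.01,0.002,-0.0036,0,0,0,0.1],[-0.015,0.002,-0.0055,0,0,0,0.1],[-0.02,0.002,-0.0073,0,0,0,0.1],[-0.022,0.002,-0.008,0,0,0,0.1],[-0.022,0.002,-0.008,0,0,0,0.1],[-0.022,0.002,-0.008,0,0,0,0.1],[-0.022,0.002,-0.008,0,0,0,0.1]]])

```text
time_s: 7.63
tool_pos: [0.5252, 0.1504, 0.0323]
tool_rot: [-179.9, -20.0, 75.0]
force: [0.2, 0.8, -0.5]
grip_width: 0.0254
grasp_force: 30.0
```

```bash
python3 st.py
```

```text
t 7.6333 cell bay x,y,z mm [19.7   0.21 48.51] tilt 19.98 yawerr 0.07 roll -0.09 F bay [ 0.79  0.04 -0.46] grip 0.02541676701665144
upper edge -15.75 49.45 lower z 25.01
```

>>> servo_tool(series=[[[-0.0031,0,-0.0011,0,0,0,0.1],[-0.0063,0,-0.0023,0,0,0,0.1],[-0.0063,0,-0.0023,0,0,0,0.1],[-0.0063,0,-0.0023,0,0,0,0.1],[-0.0063,0,-0.0023,0,0,0,0.1]]])

```text
time_s: 8.05
tool_pos: [0.5247, 0.1485, 0.0323]
tool_rot: [-179.9, -20.0, 75.0]
force: [-0.2, -0.0, -1.6]
grip_width: 0.0252
grasp_force: 30.0
```

>>> servo_tool(series=[[[-0.0031,0,-0.0011,0,0,0,0.1],[-0.0047,0,-0.0017,0,0,0,0.1],[-0.0047,0,-0.0017,0,0,0,0.1],[-0.0047,0,-0.0017,0,0,0,0.1],[-0.0047,0,-0.0017,0,0,0,0.1]]])

```text
time_s: 8.47
tool_pos: [0.5243, 0.147, 0.0323]
tool_rot: [-179.9, -20.0, 75.0]
force: [-0.3, 0.2, -0.8]
grip_width: 0.0251
grasp_force: 30.0
```

>>> servo_tool(series=[[[-0.0031,0,-0.0011,0,0,0,0.1],[-0.0047,0,-0.0017,0,0,0,0.1],[-0.0047,0,-0.0017,0,0,0,0.1],[-0.0047,0,-0.0017,0,0,0,0.1],[-0.0047,0,-0.0017,0,0,0,0.1]]])

```text
time_s: 8.88
tool_pos: [0.524, 0.1459, 0.0324]
tool_rot: [-179.9, -20.0, 75.0]
force: [0.1, 1.3, -1.9]
grip_width: 0.0252
grasp_force: 30.0
```

```bash
python3 st.py
```

```text
t 8.8833 cell bay x,y,z mm [14.95  0.27 48.55] tilt 20.0 yawerr 0.08 roll -0.09 F bay [ 1.32  0.21 -1.92] grip 0.025214555767464307
upper edge -20.5 49.48 lower z 25.05
```

>>> servo_tool(series=[[[-0.0031,0,-0.0011,0,0,0,0.1],[-0.0047,0,-0.0017,0,0,0,0.1],[-0.0047,0,-0.0017,0,0,0,0.1],[-0.0047,0,-0.0017,0,0,0,0.1],[-0.0047,0,-0.0017,0,0,0,0.1]]])

```text
time_s: 9.3
tool_pos: [0.5236, 0.1445, 0.0324]
tool_rot: [-179.9, -20.0, 75.0]
force: [1.2, 3.3, -1.3]
grip_width: 0.0251
grasp_force: 30.0
```

>>> servo_tool(series=[[[-0.0031,0,-0.0011,0,0,0,0.1],[-0.0047,0,-0.0017,0,0,0,0.1],[-0.0047,0,-0.0017,0,0,0,0.1],[-0.0047,0,-0.0017,0,0,0,0.1],[-0.0047,0,-0.0017,0,0,0,0.1]]])

```text
time_s: 9.72
tool_pos: [0.5232, 0.1428, 0.0324]
tool_rot: [-179.9, -20.0, 75.0]
force: [0.8, 4.6, -0.2]
grip_width: 0.025
grasp_force: 30.0
```

```bash
python3 st.py
```

```text
t 9.7167 cell bay x,y,z mm [11.79  0.19 48.56] tilt 19.98 yawerr 0.08 roll -0.09 F bay [ 4.67  0.42 -0.22] grip 0.024956415428082242
upper edge -23.67 49.5 lower z 25.06
```

>>> servo_tool(series=[[[-0.0031,0,-0.0011,0,0,0,0.1],[-0.0063,0,-0.0023,0,0,0,0.1],[-0.0094,0,-0.0034,0,0,0,0.1],[-0.0094,0,-0.0034,0,0,0,0.1],[-0.0094,0,-0.0034,0,0,0,0.1],[-0.0094,0,-0.0034,0,0,0,0.1]]])

```text
time_s: 10.22
tool_pos: [0.5225, 0.1404, 0.0325]
tool_rot: [-179.9, -20.0, 75.0]
force: [0.8, 5.8, -2.3]
grip_width: 0.0249
grasp_force: 30.0
```

>>> servo_tool(series=[[[-0.0031,0,-0.0011,0,0,0,0.1],[-0.0063,0,-0.0023,0,0,0,0.1],[-0.0094,0,-0.0034,0,0,0,0.1],[-0.0094,0,-0.0034,0,0,0,0.1],[-0.0094,0,-0.0034,0,0,0,0.1],[-0.0094,0,-0.0034,0,0,0,0.1]]])

```text
time_s: 10.72
tool_pos: [0.5219, 0.1381, 0.0326]
tool_rot: [-179.9, -20.1, 75.1]
force: [1.8, 6.7, -2.1]
grip_width: 0.0254
grasp_force: 30.0
```

```bash
python3 st.py
```

```text
t 10.7167 cell bay x,y,z mm [ 6.85  0.28 48.8 ] tilt 20.06 yawerr 0.11 roll -0.07 F bay [ 6.95 -0.01 -2.14] grip 0.02539249301191561
upper edge -28.61 49.69 lower z 25.27
```

>>> servo_tool(series=[[[-0.0031,0,-0.0009,0,0,0,0.1],[-0.0063,0,-0.0013,0,0,0,0.1],[-0.0078,0,-0.0019,0,0,0,0.1],[-0.0078,0,-0.0019,0,0,0,0.1],[-0.0078,0,-0.0019,0,0,0,0.1],[-0.0078,0,-0.0019,0,0,0,0.1]]])

```text
time_s: 11.22
tool_pos: [0.5214, 0.1362, 0.0326]
tool_rot: [-179.9, -20.1, 75.1]
force: [2.4, 7.7, -1.2]
grip_width: 0.0252
grasp_force: 30.0
```

```bash
python3 st.py;python3 st.py
```

```text
t 11.2167 cell bay x,y,z mm [ 4.92  0.25 48.74] tilt 20.09 yawerr 0.13 roll -0.06 F bay [ 8.02 -0.28 -1.2 ] grip 0.025235419688546923
upper edge -30.54 49.61 lower z 25.19
t 11.2167 cell bay x,y,z mm [ 4.92  0.25 48.74] tilt 20.09 yawerr 0.13 roll -0.06 F bay [ 8.02 -0.28 -1.2 ] grip 0.025235419688546923
upper edge -30.54 49.61 lower z 25.19
```

>>> servo_tool(series=[[[-0.0031,0,-0.0011,0,0,0,0.1],[-0.0045,0,-0.0016,0,0,0,0.1],[-0.0045,0,-0.0016,0,0,0,0.1],[-0.0045,0,-0.0016,0,0,0,0.1],[-0.0045,0,-0.0016,0,0,0,0.1]]])

```text
time_s: 11.63
tool_pos: [0.5211, 0.1351, 0.0326]
tool_rot: [-179.9, -20.1, 75.1]
force: [2.5, 9.2, -2.0]
grip_width: 0.0252
grasp_force: 30.0
```

>>> servo_tool(series=[[[-0.0022,0,-0.0008,0,0,0,0.1],[-0.0022,0,-0.0008,0,0,0,0.1],[-0.0022,0,-0.0008,0,0,0,0.1]]])

```text
time_s: 11.88
tool_pos: [0.5209, 0.1346, 0.0327]
tool_rot: [-179.9, -20.1, 75.1]
force: [2.2, 10.2, -2.7]
grip_width: 0.0252
grasp_force: 30.0
```

```bash
python3 st.py
```

```text
t 11.8833 cell bay x,y,z mm [ 3.2   0.27 48.82] tilt 20.12 yawerr 0.14 roll -0.06 F bay [10.39  0.51 -2.7 ] grip 0.02518093308640319
upper edge -32.26 49.67 lower z 25.26
```

```bash
cat > tip.py <<'E'
import numpy as np,sys
a,b,n,up=map(float,sys.argv[1:5])
f=lambda t:np.array([36*np.cos(t)+31.3*np.sin(t),36*np.sin(t)-31.3*np.cos(t)])
A=np.radians(a)
for i in range(1,int(n)+1):
    t=np.radians(a+(b-a)*i/n);d=f(t)-f(A)+[0,up*i/n];s,c=np.sin(A),np.cos(A)
    print([round((d[0]*c+d[1]*s)/300,4),0,round((d[0]*s-d[1]*c)/300,4),0,round(np.degrees(t-A)/180,4),0,.1])
E
python3 tip.py 20.1 10 8 .2
```

```text
[np.float64(-0.0023), 0, np.float64(0.0025), 0, np.float64(-0.007), 0, 0.1]
[np.float64(-0.0047), 0, np.float64(0.005), 0, np.float64(-0.014), 0, 0.1]
[np.float64(-0.0071), 0, np.float64(0.0075), 0, np.float64(-0.021), 0, 0.1]
[np.float64(-0.0095), 0, np.float64(0.0098), 0, np.float64(-0.0281), 0, 0.1]
[np.float64(-0.0121), 0, np.float64(0.0122), 0, np.float64(-0.0351), 0, 0.1]
[np.float64(-0.0146), 0, np.float64(0.0144), 0, np.float64(-0.0421), 0, 0.1]
[np.float64(-0.0173), 0, np.float64(0.0166), 0, np.float64(-0.0491), 0, 0.1]
[np.float64(-0.0199), 0, np.float64(0.0188), 0, np.float64(-0.0561), 0, 0.1]
```

>>> servo_tool(series=[[[-0.0023,0,0.0025,0,-0.007,0,0.1],[-0.0047,0,0.005,0,-0.014,0,0.1],[-0.0071,0,0.0075,0,-0.021,0,0.1],[-0.0095,0,0.0098,0,-0.0281,0,0.1],[-0.0121,0,0.0122,0,-0.0351,0,0.1],[-0.0146,0,0.0144,0,-0.0421,0,0.1],[-0.0173,0,0.0166,0,-0.0491,0,0.1],[-0.0199,0,0.0188,0,-0.0561,0,0.1],[-0.0199,0,0.0188,0,-0.0561,0,0.1],[-0.0199,0,0.0188,0,-0.0561,0,0.1]]])

```text
time_s: 12.72
tool_pos: [0.5202, 0.1319, 0.0252]
tool_rot: [-180.0, -10.1, 75.2]
force: [2.5, 9.2, -2.3]
grip_width: 0.0253
grasp_force: 30.0
```

```bash
python3 st.py; python3 look.py w4;python3 tip.py 10 0 8 .4
python3 -c "
import cv2;a=cv2.imread('pics/w4.png')[190:290,210:340];cv2.imwrite('pics/w4c.png',cv2.resize(a,None,fx=5,fy=5,interpolation=cv2.INTER_CUBIC))"
```

```text
t 12.7167 cell bay x,y,z mm [ 3.41  0.27 42.73] tilt 10.08 yawerr 0.22 roll -0.02 F bay [ 9.5   0.01 -2.3 ] grip 0.025287937476884396
upper edge -31.35 49.76 lower z 24.16
12.7167 [0.52021413 0.1319109  0.02524106] [-179.9839804   -10.08029034   75.16764707] [ 2.45976184  9.1802337  -2.29976385]
[np.float64(-0.0023), 0, np.float64(0.0024), 0, np.float64(-0.0069), 0, 0.1]
[np.float64(-0.0046), 0, np.float64(0.0048), 0, np.float64(-0.0139), 0, 0.1]
[np.float64(-0.007), 0, np.float64(0.0071), 0, np.float64(-0.0208), 0, 0.1]
[np.float64(-0.0094), 0, np.float64(0.0094), 0, np.float64(-0.0278), 0, 0.1]
[np.float64(-0.0119), 0, np.float64(0.0116), 0, np.float64(-0.0347), 0, 0.1]
[np.float64(-0.0145), 0, np.float64(0.0138), 0, np.float64(-0.0417), 0, 0.1]
[np.float64(-0.0171), 0, np.float64(0.0159), 0, np.float64(-0.0486), 0, 0.1]
[np.float64(-0.0197), 0, np.float64(0.0179), 0, np.float64(-0.0556), 0, 0.1]
```

View pics/w4c.png

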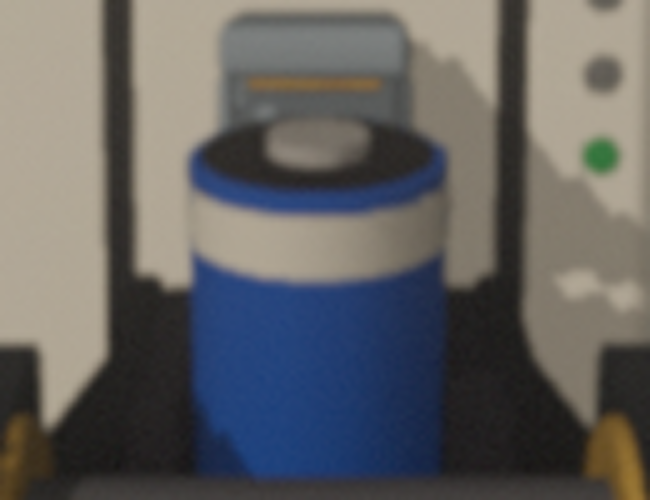

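The view shows the button end clear of the post and centred on it, within about 0.3 mm. I'll finish tipping with the spring held back slightly further.

>>> servo_tool(series=[[[-0.0023,0,-0.0009,0,0,0,0.1],[-0.0039,0,0.0015,0,-0.0069,0,0.1],[-0.0062,0,0.0039,0,-0.0139,0,0.1],[-0.0086,0,0.0062,0,-0.0208,0,0.1],[-0.011,0,0.0085,0,-0.0278,0,0.1],[-0.0135,0,0.0107,0,-0.0347,0,0.1],[-0.0135,0,0.0107,0,-0.0347,0,0.1],[-0.0135,0,0.0107,0,-0.0347,0,0.1]]])

```text
time_s: 13.43
tool_pos: [0.5195, 0.1292, 0.0212]
tool_rot: [-180.0, -3.9, 75.2]
force: [1.7, 10.6, -2.8]
grip_width: 0.0251
grasp_force: 30.0
```

```bash
python3 st.py; python3 tip.py 3.8 0 4 .3
```

```text
t 13.4333 cell bay x,y,z mm [ 2.54  0.26 39.28] tilt 3.92 yawerr 0.22 roll -0.0 F bay [10.72  1.12 -2.81] grip 0.025086330822840053
upper edge -31.27 50.0 lower z 24.06
[np.float64(-0.0017), 0, np.float64(0.0017), 0, np.float64(-0.0053), 0, 0.1]
[np.float64(-0.0035), 0, np.float64(0.0034), 0, np.float64(-0.0106), 0, 0.1]
[np.float64(-0.0053), 0, np.float64(0.0051), 0, np.float64(-0.0158), 0, 0.1]
[np.float64(-0.0071), 0, np.float64(0.0067), 0, np.float64(-0.0211), 0, 0.1]
```

>>> servo_tool(series=[[[-0.0017,0,0.0015,0,-0.0053,0,0.1],[-0.0033,0,0.003,0,-0.0106,0,0.1],[-0.0049,0,0.0047,0,-0.0158,0,0.1],[-0.0065,0,0.0063,0,-0.0215,0,0.1],[-0.0065,0,0.0063,0,-0.0215,0,0.1],[-0.0065,0,0.0063,0,-0.0215,0,0.1]]])

```text
time_s: 13.93
tool_pos: [0.5192, 0.1276, 0.0192]
tool_rot: [180.0, -0.1, 75.2]
force: [2.1, 9.9, -3.9]
grip_width: 0.0254
grasp_force: 30.0
```

```bash
python3 st.py
```

```text
t 13.9333 cell bay x,y,z mm [ 2.11  0.14 37.46] tilt 0.08 yawerr 0.21 roll 0.0 F bay [10.09  0.54 -3.86] grip 0.025433829088947355
upper edge -30.91 50.41 lower z 24.41
```

>>> servo_tool(series=[[[0.002,0,0.0005,0,0,0,0.1],[0.004,0,0.001,0,0,0,0.1],[0.006,0,0.001,0,0,0,0.1],[0.008,0,0.001,0,0,0,0.1],[0.01,0,0.001,0,0,0,0.1],[0.0115,0,0.001,0,0,0,0.1],[0.0115,0,0.001,0,0,0,0.1],[0.0115,0,0.001,0,0,0,0.1]]])

```text
time_s: 14.6
tool_pos: [0.5196, 0.129, 0.019]
tool_rot: [-180.0, 0.1, 75.1]
force: [-0.3, 6.4, 0.2]
grip_width: 0.025
grasp_force: 30.0
```

```bash
python3 st.py
```

```text
t 14.6 cell bay x,y,z mm [ 3.59  0.08 37.28] tilt -0.07 yawerr 0.13 roll -0.04 F bay [6.11 1.97 0.17] grip 0.02504678141803144
upper edge -29.4 50.32 lower z 24.32
```

>>> servo_tool(series=[[[0.002,0,0,0,0,0,0.1],[0.002,0,0,0,0,0,0.1],[0.002,0,0,0,0,0,0.1],[0.002,0,0,0,0,0,0.1]]])

```text
time_s: 14.93
tool_pos: [0.5197, 0.1293, 0.0189]
tool_rot: [-180.0, 0.1, 75.1]
force: [-0.8, 6.9, 0.9]
grip_width: 0.0253
grasp_force: 30.0
```

```bash
python3 st.py
```

```text
t 14.9333 cell bay x,y,z mm [ 3.98  0.1  37.25] tilt -0.09 yawerr 0.12 roll -0.04 F bay [6.45 2.52 0.93] grip 0.025346790226601947
upper edge -29.0 50.3 lower z 24.3
```

>>> servo_tool(series=[[[0,0,0,0,0,0,0.3],[0,0,0,0,0,0,0.32],[0,0,0,0,0,0,0.36],[0,0,0,0,0,0,0.4],[0,0,0,0,0,0,0.4],[0,0,0,0,0,0,0.4]]])

```text
time_s: 15.43
tool_pos: [0.5192, 0.1269, 0.0184]
tool_rot: [-179.9, 0.3, 75.0]
force: [-0.1, -0.2, 0.2]
grip_width: 0.0339
grasp_force: 0.0
```

```bash
python3 st.py; python3 look.py w5
python3 -c "
import cv2;a=cv2.imread('pics/w5.png')[170:290,200:350];cv2.imwrite('pics/w5c.png',cv2.resize(a,None,fx=5,fy=5,interpolation=cv2.INTER_CUBIC))"
```

```text
t 15.4333 cell bay x,y,z mm [ 1.59 -0.05 36.71] tilt -0.28 yawerr 0.06 roll -0.09 F bay [-0.27  0.06  0.23] grip 0.03393512616922562
upper edge -31.34 49.87 lower z 23.87
15.4333 [0.51920967 0.12693726 0.018392  ] [-179.90807004    0.28288561   75.01355594] [-0.13206398 -0.2444739   0.22806328]
```

View pics/w5c.png

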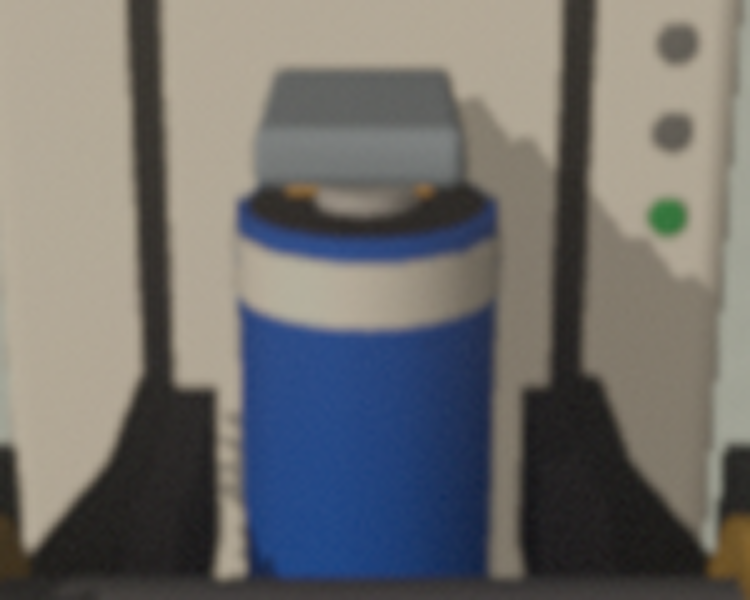

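The close view shows the cell level in the bay, with its button against the fixed contact and the fingers clear on both sides. Retreating straight up.

>>> servo_tool(series=[[[0,0,-0.05,0,0,0,0.4],[0,0,-0.1,0,0,0,0.4],[0,0,-0.2,0,0,0,0.4],[0,0,-0.3,0,0,0,0.4],[0,0,-0.4,0,0,0,0.4],[-0.1,0,-0.5,0,0,0,0.4],[-0.2,0,-0.53,0,0,0,0.4],[-0.2,0,-0.53,0,0,0,0.4],[-0.2,0,-0.53,0,0,0,0.4],[-0.2,0,-0.53,0,0,0,0.4]]])

```text
time_s: 16.32
tool_pos: [0.5039, 0.0705, 0.1775]
tool_rot: [-179.9, 0.2, 75.0]
force: [0.9, -0.1, -0.5]
grip_width: 0.0349
grasp_force: 0.0
```

```bash
python3 look.py w6
python3 - <<'E'
from h import *
c,o=pickle.load(open("w6.pkl","rb"));P=cloud(c,o)
f=cv2.cvtColor(c["frame"],cv2.COLOR_RGB2HSV);m=cv2.inRange(f,(105,120,40),(130,255,255))
N,l,s,ce=cv2.connectedComponentsWithStats(m);i=1+np.argmax(s[1:,4]);print(s[i])
x,y,w,h=s[i,:4]
for v in range(y+3,y+h-2,6): print(v,P[v,int(ce[i][0])].round(4))
E
```

```text
16.3167 [0.50388743 0.07047539 0.17749505] [-179.89133117    0.23703743   75.03089841] [ 0.88583552 -0.14644742 -0.4873977 ]
[ 262  110   23   59 1296]
113 [0.523  0.1508 0.0503]
119 [0.5217 0.1459 0.0488]
125 [0.5203 0.1409 0.0501]
131 [0.519  0.1358 0.0491]
137 [0.5176 0.1308 0.0494]
143 [0.5162 0.1256 0.0494]
149 [0.5148 0.1203 0.0482]
155 [0.5134 0.1151 0.049 ]
161 [0.5119 0.1097 0.0483]
```

The top of the cell reads about 50 mm along its length, so it is level and seated (37 + 13 mm). Handing in.

```bash
python3 -c "
from cell import env
print(env.sign_off())"
```

```text
the job is handed in; nothing more can be done
None
```

The cell is in the charger's bay: level, button against the fixed contact, held by the spring and released. The highest tool force I read was about 11 N, the vial, carton and tube were never approached, and the job was handed in at about 16 s (no verdict was returned).

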